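# Lay the router down in its bay and switch it on

### The arm

A 6-joint arm with a two-finger parallel gripper is mounted at the origin on the work surface. World frame = base frame: x ahead of the robot, y to its left, z up, the work surface at z = 0. Lengths are in m, angles in rad, forces in N, time in s.
With the tool pointing down it reaches from about 0.325 to 0.85 m from the base axis. Payload 4.4 kg.
Tool frame: the origin (TCP) lies on the centre line of the jaws, within the pads' length; the fingertips stand 17 mm ahead of it and the grasp point (between the pads) lies 2 mm behind it; z points along the fingers, y is the line along which they close (so a half turn about z gives the same grasp; the last joint's range is limited). The gripper opens to 94 mm and grips with 3 to 60 N. Pads are 16 mm wide; open, the fingers measure 119 mm over their backs; the gripper's body (75 mm by 177 mm) begins 78 mm behind the grasp point.
Start: joints at [-1.397, 0.207, 1.542, -0, 1.393, -0.15], TCP at [0.183, -0.545, 0.185] pointing down, gripper open.
Joint ranges: [-2.73, 2.73], [-0.86, 2.22], [0.23, 2.46], [-1.11, 4.25], [0.08, 2.63], [-2.82, 2.82]. Speed limits (rad/s): [2.79, 2.79, 3.14, 3.14, 3.14, 3.14].

### API

Orientations are given as a unit quaternion [x, y, z, w].
In Python, from bench import arm, cams gives the robot as it stands.
- The arm moves only by the tool tcp_steps, called by a JSON object that holds its "api" and its "payload", one argument or row to a line. Schema: {"type":"object","properties":{"segments":{"type":"array","items":{"type":"number"},"minItems":4,"maxItems":80},"jaw":{"type":"number"},"only":{"type":"string"},"quiet":{"type":"boolean"},"lines":{"type":"string"}},"required":["segments"],"additionalProperties":false}. segments is one flat list of numbers that holds 1 to 20 rows one after another, with no inner brackets; each row has 4 numbers: dx, dy, dz in shares of the most that a row can go, 1 being 50 mm, then a turn about the tool's z in a scale on which 1.0 is 4 rad; each row shifts and turns the commanded pose from where the row before left it, along the tool's axes as they then stand; what a row does not reach is not made up. A row lasts 1/10 s, in which the tool goes at most 0.05 m and 0.15 rad, less where a joint would pass 70% of its speed; a pose out of reach is approached as far as the arm can. jaw is the finger opening in m, set as the call begins (left out keeps the last). The fingers move at their own pace and stop on an object; the grip force is fixed at half the most. Time passes only in rows, so rows that do not move let the fingers close. The tool returns the time, the measured TCP pose, the force, the opening and the grip force at its end. only (a regular expression) keeps the lines of the reply that match it, lines (a string "A,B") keeps lines A to B, and quiet returns only ok. Input that does not fit is refused with a message, and nothing moves.
- arm.observe(): the state, without advancing time (a new reading comes with each control period).
- cams.grab_frame(name): name is "scene" or "top"; returns the picture (480x640x3 uint8, red, green, blue); there is no depth.
- cams.camera_info(name): a dict with "camera_matrix" (3x3 intrinsics, pixels), "eye" and "attitude" of the camera in the world. Camera axes: x right, y down, z forward; pixel columns grow to the right and rows downward; lengths in m; the calibration is good to about 2 mm. A picture is of the moment at which its call begins. camera_info takes no time and is no camera call.
- arm.hand_in(): hands the job in; it is judged then, once.
The state is a dict: "t": time; "joint_pos": joint angles; "joint_velocities": joint speeds; "tau": joint torques, N m; "ee_pos": TCP position; "eef_rot": TCP orientation; "force": force on the tool from outside, world axes, zero at the start; "ft_torque": the same for the moment, N m; "gripper_width": finger opening in m; "grip_force": force on a finger pad.
Only numpy, scipy, OpenCV 4.12 (cv2) and the standard library are available. Lean on these libraries where they do the work, as an engineer would, in place of code of your own. Each camera call takes 0.05 s, during which the arm holds its last target. There are 200 camera calls.

### The job

The router is standing on its edge at the near end of its taped outline on the desk. Push it over near its top with the fingers so that it drops flat, button side up, wholly within the outer edge of the tape the first time, then press its power button all the way in and let go. Do not pick the router up, and leave the other things on the desk where they are.

Things in the scene. Friction and masses are not known exactly. Their poses are not given: they have to be found in the camera images.
- router: Loose black router box standing on its edge: 36 mm thick (its x), 130 mm wide (its y), 150 mm tall (its z), about 0.36 kg. Origin at the centre of the underside as it stands, z up. Its -x face, with the power button, faces the robot (give or take 0.6 rad of yaw); its plain +x face faces the outline. Tipped into the outline it lies with its +x axis down, 36 mm high.
- outline: Black tape rectangle flat on the desk, 210 mm (its x) by 185 mm (its y) over the tape's outer edges, tape 10 mm wide. Origin at its centre. Its x axis points away from the router's standing place, within 0.1 rad of the router's +x. The router stands over the near line, its tipping edge 20 to 40 mm inside the outer edge.
- router_mid (a point): Middle of the router's box (75 mm above the desk standing, 18 mm lying). Pushed near the top towards its +x, the router pivots about its lower +x edge without sliding, passes balance when its top has moved about 36 mm, and falls by itself.
- foot_left (a point): Lower left (+y) corner of the router's plain back face (local x = +18 mm), the face that ends up on the desk; on the tipping edge.
- foot_right (a point): Lower right (-y) corner of the router's plain back face (local x = +18 mm), the face that ends up on the desk; on the tipping edge.
- top_left (a point): Upper left (+y) corner of the router's plain back face (local x = +18 mm), the face that ends up on the desk.
- top_right (a point): Upper right (-y) corner of the router's plain back face (local x = +18 mm), the face that ends up on the desk.
- power (a joint): Travel of the router's power button in m: 0 released, 0.004 fully pressed. It springs back; about 0.6 N starts it and 4 N presses it fully.
- power_cap (a point): Centre of the outer face of the round grey power button, 24 mm diameter, standing 7 mm proud (3 mm when pressed) of the router's -x face, 38 mm above the underside and 30 mm to the router's +y. Pressed along the router's +x, that is straight down once the router lies flat (cap then 43 mm above the desk).
- antenna: Loose stick antenna standing on a round brass-and-black foot (40 mm diameter), 140 mm tall; origin at the centre of its underside. To be left alone; stands 135 to 165 mm (centre to centre) to the right (router's -y) of the router.
- coupler: Loose small white connector block 30 x 20 x 20 mm, beside the outline on the left; origin at the centre of its underside. To be left alone.
- drive: Loose black storage drive standing up, 45 x 90 x 120 mm, no button; origin at the centre of its underside. Not the router: leave alone.
- mug: Loose white mug, 80 mm diameter, 90 mm tall, handle at its +y; origin at the centre of its underside. Leave alone.
- driver: Loose screwdriver lying on the desk beyond the work; leave alone. About 0.2 m long, along its x axis, under 40 mm high.
- adapter: Loose black plug-in power adapter 70 x 45 x 28 mm; origin at the centre of its underside. Leave alone.
- carton: Loose small cardboard carton 60 x 80 x 45 mm; origin at the centre of its underside. Leave alone.

How it is judged:
On the way, in this order (a step that is already met when the one before it is completed fails the run):
1. the router has fallen and lies flat, button side up, at rest inside the outline (angle between router's own x axis and vertical above 3.05 rad and linear speed of router below 0.03 m/s and x of foot_left in the frame of outline between -0.105 and 0.105 m and y of foot_left in the frame of outline between -0.0925 and 0.0925 m and x of foot_right in the frame of outline between -0.105 and 0.105 m and y of foot_right in the frame of outline between -0.0925 and 0.0925 m and x of top_left in the frame of outline between -0.105 and 0.105 m and y of top_left in the frame of outline between -0.0925 and 0.0925 m and x of top_right in the frame of outline between -0.105 and 0.105 m and y of top_right in the frame of outline between -0.0925 and 0.0925 m), for 0.2 s.
2. its power button is pressed in (3 mm or more of 4 mm) while it lies there (angle between router's own x axis and vertical above 3.05 rad and value of joint power above 0.003 m and x of foot_left in the frame of outline between -0.105 and 0.105 m and y of foot_left in the frame of outline between -0.0925 and 0.0925 m and x of foot_right in the frame of outline between -0.105 and 0.105 m and y of foot_right in the frame of outline between -0.0925 and 0.0925 m and x of top_left in the frame of outline between -0.105 and 0.105 m and y of top_left in the frame of outline between -0.0925 and 0.0925 m and x of top_right in the frame of outline between -0.105 and 0.105 m and y of top_right in the frame of outline between -0.0925 and 0.0925 m), for 0.05 s.
At the end, for the whole second after the job is handed in: The router lies flat and still, its back face down (within 0.09 rad), all four corners of that face within the outer edge of the tape, and its power button is released (under 1.5 mm) (all of step 1 and angular speed of router below 0.1 rad/s and value of joint power below 0.0015 m); the robot touches nothing.
It fails at once if the router is lifted: its tipping edge is more than 20 mm off the desk (height (world z) of each of foot_left, foot_right above 0.02 m).
It fails at once if the router comes to rest lying down with a corner outside the outline (angle between router_mid's own z axis and vertical between 1.5 and 1.64 rad and linear speed of router below 0.03 m/s and angular speed of router below 0.1 rad/s and not (x of foot_left in the frame of outline between -0.105 and 0.105 m and y of foot_left in the frame of outline between -0.0925 and 0.0925 m and x of foot_right in the frame of outline between -0.105 and 0.105 m and y of foot_right in the frame of outline between -0.0925 and 0.0925 m and x of top_left in the frame of outline between -0.105 and 0.105 m and y of top_left in the frame of outline between -0.0925 and 0.0925 m and x of top_right in the frame of outline between -0.105 and 0.105 m and y of top_right in the frame of outline between -0.0925 and 0.0925 m)).
It fails at once if another thing on the desk is moved more than 15 mm (distance of any of antenna, coupler, drive, mug, driver, adapter, carton from where it was at the start of the episode above 0.015 m).
It also fails if it takes over 35 s, if anything falls off the work surface, if the arm or the gripper's body presses on something with over 40 N, if the wrist force passes 120 N, or if a joint passes its speed limit or range.

## Working session

There is one attempt and no reset: what is moved stays moved. The work goes in short steps, Python scripts to look and compute and a tool call to move; the robot and the scene stay as the last step left them, time stands still between calls to the robot, and variables do not carry over. Pictures are saved under pics/ and viewed, at most 12 in all, crops included, and the job is handed in when it is done.

```bash
mkdir -p pics; python3 - <<'E'
from bench import arm,cams
import cv2
for n in("scene","top"):
    cv2.imwrite(f"pics/{n}0.png",cams.grab_frame(n)[:,:,::-1]); print(n,cams.camera_info(n))
s=arm.observe();print(s["t"],s["ee_pos"],s["eef_rot"],s["gripper_width"])
E
```

```text
scene {'camera_matrix': array([[445.65984198,   0.        , 320.28725121],
       [  0.        , 445.65984198, 242.65408279],
       [  0.        ,   0.        ,   1.        ]]), 'eye': array([1.0585428 , 0.37690003, 0.8138223 ]), 'attitude': array([ 0.41761503,  0.83988599, -0.31217004, -0.15079482])}
top {'camera_matrix': array([[492.61255766,   0.        , 313.95391645],
       [  0.        , 492.61255766, 237.32165486],
       [  0.        ,   0.        ,   1.        ]]), 'eye': array([ 0.48859524, -0.00989033,  1.16142918]), 'attitude': array([ 0.71124952, -0.70167845,  0.02413048, -0.03448459])}
0.1 [ 0.18279671 -0.54435479  0.18430424] [ 9.86925654e-01  1.61172852e-01 -2.16912271e-05 -1.03215378e-03] 0.09406474704595126
```

View pics/scene0.png

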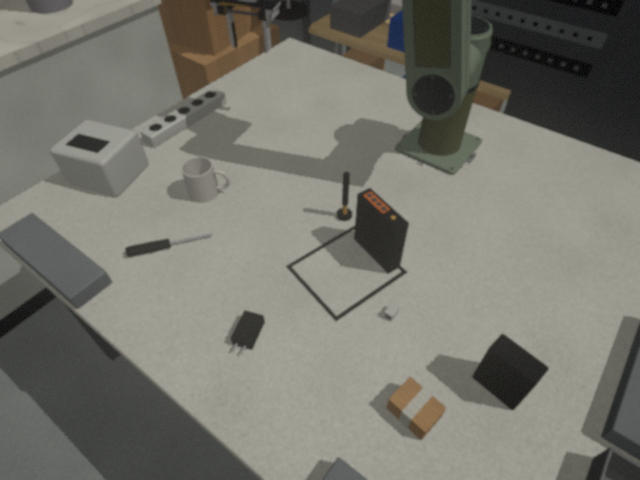

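View pics/top0.png

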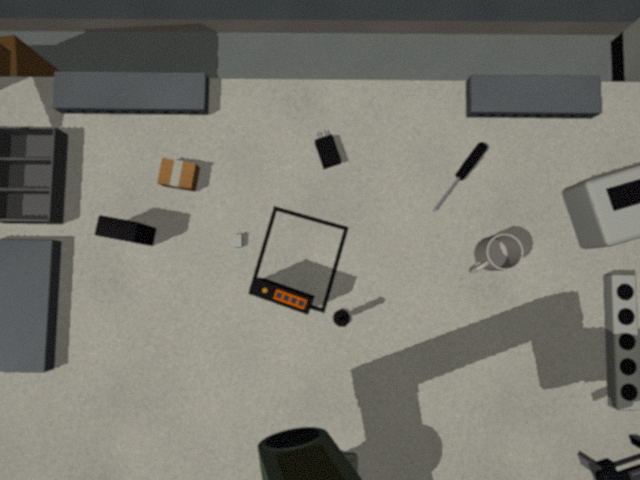

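The scene view shows the router standing with its lower right end near (390,270) and the outline corners at (289,267), (337,318) and (405,271). The top view shows the outline corners at (275,208), (347,228) and (322,310), the router top around (281,297), and the antenna at (342,317).

```bash
python3 - <<'E'
import cv2,numpy as np
a=cv2.imread("pics/top0.png")[195:325,235:365]; b=cv2.imread("pics/scene0.png")[180:325,280:415]
a=cv2.resize(a,None,fx=4.6,fy=4.6,interpolation=cv2.INTER_CUBIC)
cv2.imwrite("pics/top0c.png",np.clip(a*1.4,0,255))
b=cv2.resize(b,None,fx=4,fy=4,interpolation=cv2.INTER_CUBIC)
cv2.imwrite("pics/sc0c.png",np.clip(b*1.8,0,255))
E
```

```text
[ WARN:0@0.066] global loadsave.cpp:1063 imwrite_ Unsupported depth image for selected encoder is fallbacked to CV_8U.
```

View pics/top0c.png

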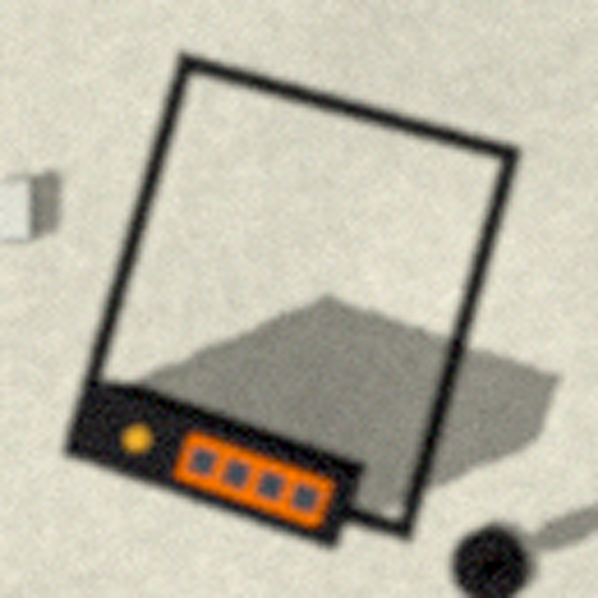

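View pics/sc0c.png

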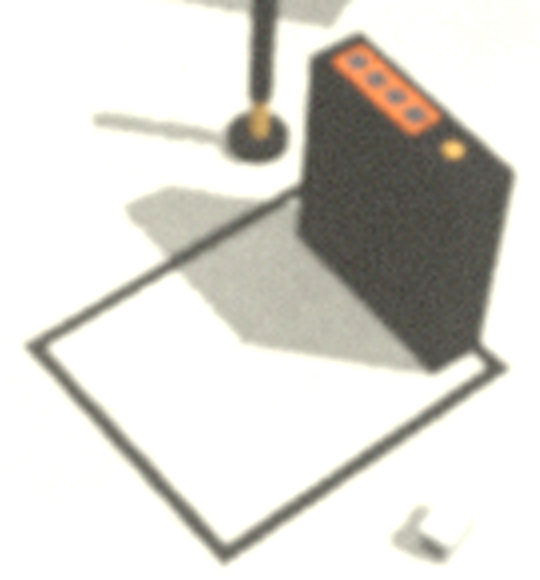

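Crop positions. Top crop:
- Outline outer corners: (181,52), (520,150), (408,540).
- Router top corners: (362,465), (335,547), (65,455).

Scene crop:
- Outline corners: (27,346), (224,563), (508,369).
- Router feet: (432,373), (296,236), with the front-left foot at (478,345).
- Router top corners: (313,58), (360,35), (514,175).

I'll fit both poses jointly.

```bash
cat > h.py <<'E'
import numpy as np
from scipy.spatial.transform import Rotation as R
from scipy.optimize import least_squares
from bench import arm,cams
I={n:cams.camera_info(n) for n in("top","scene")}
def proj(n,P):
    c=I[n]; q=R.from_quat(c["attitude"]).inv().apply(np.atleast_2d(P)-c["eye"])@c["camera_matrix"].T
    return q[:,:2]/q[:,2:]
def ray(n,px,z):
    c=I[n]; d=R.from_quat(c["attitude"]).apply(np.linalg.solve(c["camera_matrix"],[*px,1])); e=c["eye"]
    return e+d*(z-e[2])/d[2]
def place(p,L):
    return R.from_euler("z",p[2]).apply(np.array(L,float))+[p[0],p[1],p[3] if len(p)>3 else 0]
E
python3 - <<'E'
from h import *
T=lambda u:[(np.array(u)+.5)/4.6-.5+[235,195]][0]
S=lambda u:[(np.array(u)+.5)/4-.5+[280,180]][0]
def fit(obs,p0):
    def f(p,o=obs): return np.concatenate([proj(n,place(p,[L]))[0]-px for n,px,L in o])
    r=least_squares(f,p0,loss="soft_l1"); return r.x,r.fun.reshape(-1,2).round(1).tolist()
a,b=.105,.0925
O=[("top",T((181,52)),(a,b,0)),("top",T((520,150)),(a,-b,0)),("top",T((408,540)),(-a,-b,0)),
("scene",S((27,346)),(a,-b,0)),("scene",S((224,563)),(a,b,0)),("scene",S((508,369)),(-a,b,0))]
x,y,h=.018,.065,.15
Q=[("top",T((362,465)),(x,-y,h)),("top",T((335,547)),(-x,-y,h)),("top",T((65,455)),(-x,y,h)),
("scene",S((432,373)),(x,y,0)),("scene",S((296,236)),(x,-y,0)),("scene",S((478,345)),(-x,y,0)),
("scene",S((313,58)),(x,-y,h)),("scene",S((360,35)),(-x,-y,h)),("scene",S((514,175)),(-x,y,h))]
for s in("top","scene",None):
  o,ro=fit([k for k in O if s in(None,k[0])],[.5,0,-.2]); q,rq=fit([k for k in Q if s in(None,k[0])],[.4,.05,-.2])
  print(s,"outline",o.round(4),ro,"\nrouter",q.round(4),rq)
  # free height estimate
F=place(q,[(x,y,0),(x,-y,0),(x+h,y,0),(x+h,-y,0)])
print("corners in outline",(R.from_euler("z",-o[2]).apply(F-[o[0],o[1],0])).round(4)[:,:2].tolist())
# height of router top from two views (top_right corner)
def g(P): return np.r_[proj("top",P)[0]-T((362,465)),proj("scene",P)[0]-S((313,58))]
print("top_right tri",least_squares(g,[.4,0,.1]).x.round(4), place(q,[(x,-y,h)]))
print("antenna",ray("top",np.array(T((490,562))),0.01),ray("scene",S((257,138)),.005))
s=arm.observe();print(s["ee_pos"],R.from_quat(s["eef_rot"]).as_matrix().round(3).tolist())
E
```

```text
top outline [ 0.5341  0.0444 -0.2703] [[-0.6, -0.5], [0.5, -0.2], [0.1, 0.9]] 
router [ 0.4539  0.0721 -0.2986] [[0.2, 0.5], [0.6, -0.3], [-1.1, -0.2]]
scene outline [ 0.5344  0.0444 -0.2652] [[-1.1, -0.6], [0.0, 0.6], [1.0, -0.3]] 
router [ 0.4542  0.0735 -0.3341] [[-0.3, 1.8], [-0.4, 0.1], [0.5, 1.7], [-1.2, -1.0], [0.2, -1.5], [0.9, -0.6]]
None outline [ 0.5341  0.0445 -0.2683] [[-0.7, -0.5], [0.4, -0.3], [0.1, 0.8], [-0.9, -0.8], [-0.1, 0.5], [1.1, -0.2]] 
router [ 0.4539  0.0727 -0.3151] [[-0.1, 1.1], [0.1, 0.1], [-1.3, -0.7], [-0.0, 1.4], [-0.9, 0.2], [0.5, 1.1], [-1.9, -0.9], [-0.6, -1.6], [1.0, -1.2]]
corners in outline [[-0.0638, 0.07], [-0.0699, -0.0599], [0.086, 0.063], [0.08, -0.0669]]
top_right tri [0.4516 0.0073 0.1492] [[0.45089168 0.00528265 0.15      ]]
antenna [ 0.40059595 -0.05779971  0.01      ] [ 0.39992626 -0.0571583   0.005     ]
[ 0.18279671 -0.54435479  0.18430424] [[0.948, 0.318, -0.0], [0.318, -0.948, 0.002], [0.0, -0.002, -1.0]]
```

The rows are not in the units I measure in: shifts go in shares of 50 mm and turns go in shares of 4 rad. I convert before sending: -0.04 m is -0.8, -0.016 m is -0.32, 0.128 rad is 0.032.

{"api": "tcp_steps", "payload": {
  "segments": [0,0,-0.32,0.032,0,0,-0.32,0.032,0,0,-0.32,0.032,0,0,-0.32,0.032,0,0,-0.32,0.032,0,-0.8,0,0,0,-0.8,0,0,0,-0.8,0,0,0,-0.8,0,0,0,-0.8,0,0,0,-0.8,0,0,0,-0.8,0,0,0,-0.8,0,0,0,-0.8,0,0,0,-0.8,0,0],
  "jaw": 0
}}

```text
t: 1.6
ee_pos: [0.3072, -0.1632, 0.265]
eef_rot: [0.987, -0.158, -0.0, -0.0]
force: [0.3, 0.0, -0.0]
gripper_width: 0.0004
grip_force: 0.0
```

{"api": "tcp_steps", "payload": {
  "segments": [0,-0.8,0,0,0,-0.8,0,0,0,-0.8,0,0,0,-0.8,0,0,0,-0.8,0,0,0,-0.8,0,0,0.2,-0.6,0,0,0,0,0,0,0,0,0,0]
}}

```text
t: 2.5
ee_pos: [0.4002, 0.0887, 0.2647]
eef_rot: [0.988, -0.157, -0.001, 0.0]
force: [-0.8, -0.6, 0.8]
gripper_width: 0.0005
grip_force: 0.0
```

```bash
cat >> h.py <<'E'
def to(target,yaw=None):
    s=arm.observe(); M=R.from_quat(s["eef_rot"]).as_matrix()
    print("t",s["t"],"tcp",s["ee_pos"].round(4),"tool delta",(M.T@(np.array(target)-s["ee_pos"])).round(4),"yaw",round(float(np.arctan2(M[1,0],M[0,0])),3),"tilt",M[2].round(3),"F",np.round(s["force"],2),"w",round(s["gripper_width"],4))
E
python3 -c "
from h import *
to([.4007,.0901,.150])"
```

```text
t 2.5 tcp [0.4002 0.0887 0.2647] tool delta [ 0.0003 -0.0016  0.1147] yaw -0.315 tilt [-0.002  0.001 -1.   ] F [-0.85 -0.57  0.76] w 0.0005
```

Scaled: 0.03 m is 0.6, 0.026 m is 0.52.

{"api": "tcp_steps", "payload": {
  "segments": [0,0,0.6,0,0,0,0.6,0,0,0,0.6,0,0,0,0.52,0,0.16,0,0,0,0.16,0,0,0,0.08,0,0,0,0.08,0,0,0,0.08,0,0,0,0.08,0,0,0,0.08,0,0,0]
}}

```text
t: 3.6
ee_pos: [0.4355, 0.0773, 0.1497]
eef_rot: [0.988, -0.157, 0.0, -0.0]
force: [0.8, 0.3, 0.4]
gripper_width: 0.0004
grip_force: 0.0
```

```bash
python3 - <<'E'
from h import *
import cv2
to([.45,.07,.15])
cv2.imwrite("pics/s1.png",cv2.resize(cams.grab_frame("scene")[160:330,270:430,::-1],None,fx=3.5,fy=3.5))
E
```

```text
t 3.6 tcp [0.4355 0.0773 0.1497] tool delta [ 0.0161  0.0024 -0.0003] yaw -0.316 tilt [ 0.001 -0.    -1.   ] F [0.76 0.27 0.43] w 0.0004
```

View pics/s1.png

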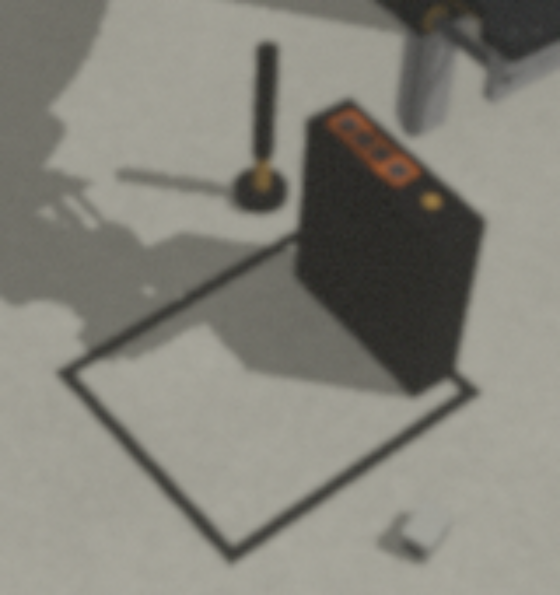

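The router is still standing and untilted. The fingertip ends near (415,135) in the crop, just behind the top edge. I'll check that against the projection.

```bash
python3 - <<'E'
from h import *
c=lambda P:((proj("scene",P)-[270,160])*3.5).round(0).tolist()
M=R.from_quat(arm.observe()["eef_rot"])
t=np.array([.4355,.0773,.1497])
print("tip corners",c(t+M.apply([(x,y,.017) for x in(-.008,.008) for y in(-.0125,.0125)])))
q=[.4539,.0727,-.315]
print("router top",c(place(q,[(.018,.065,.15),(.018,-.065,.15),(-.018,-.065,.15),(-.018,.065,.15),(-.018,0,.15)])))
print((R.from_euler("z",.315).apply(t-[.4539,.0727,0])))
E
```

```text
tip corners [[434.0, 178.0], [408.0, 155.0], [414.0, 189.0], [388.0, 165.0]]
router top [[440.0, 244.0], [301.0, 116.0], [347.0, 94.0], [487.0, 218.0], [414.0, 153.0]]
[-0.01891981 -0.00132696  0.1497    ]
```

```bash
python3 - <<'E'
from h import *
import cv2
a=cams.grab_frame("scene")[120:245,340:440,::-1]; b=cams.grab_frame("top")[230:355,230:330,::-1]
im=np.hstack([cv2.resize(k,None,fx=4,fy=4,interpolation=cv2.INTER_CUBIC) for k in(a,b)])
cv2.imwrite("pics/s2.png",cv2.convertScaleAbs(im,alpha=1.8))
to([.4539,.0727,.15])
E
```

```text
t 3.75 tcp [0.4351 0.0773 0.1494] tool delta [ 0.0193 -0.0014 -0.0007] yaw -0.316 tilt [-0.  0. -1.] F [ 0.06 -0.48 -0.31] w 0.0004
```

View pics/s2.png

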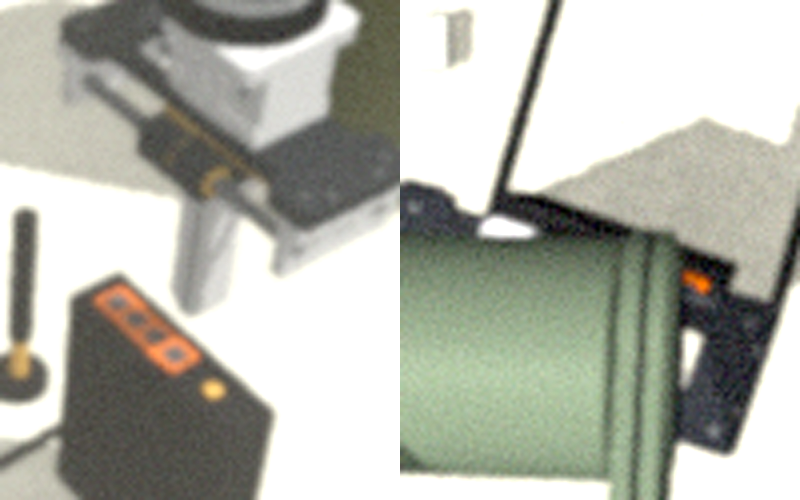

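The closed fingertips end at crop (190,315), full pixel about (387,198). That is higher or farther back than the reported TCP implies. I'll check it against the body corners.

```bash
python3 - <<'E'
from h import *
s=arm.observe(); t=s["ee_pos"]; M=R.from_quat(s["eef_rot"])
L=np.array([(.0375,-.0885,-.08),(.0375,.0885,-.08),(-.0375,.0885,-.08),(.008,.0125,.017),(.008,-.0125,.017),(-.008,-.0125,.017)])
print("pred scene",proj("scene",t+M.apply(L)).round(1).tolist())
print("pred top",proj("top",t+M.apply(L)).round(1).tolist())
print("flange up", proj("scene",t+M.apply([(0,0,-.08),(0,0,-.2)])).round(1).tolist())
def f(d): return np.r_[proj("scene",t+d+M.apply([L[0]]))[0]-[410,187.5], proj("scene",t+d+M.apply([L[4]]))[0]-[387.5,198.7], proj("top",t+d+M.apply([L[1]+[0,0,-.01],L[2]+[0,0,-.01]])).ravel()-[323.7,303.7,313.7,343.7]]
r=least_squares(f,[0,0,0]);print(r.x.round(4),r.fun.round(1))
E
```

```text
pred scene [[408.6, 208.1], [350.6, 158.2], [378.9, 145.2], [380.9, 207.2], [388.4, 214.0], [394.1, 211.0]]
pred top [[236.6, 272.0], [325.1, 302.6], [312.2, 340.9], [285.5, 301.9], [274.1, 297.9], [271.6, 305.3]]
flange up [[392.7, 174.5], [400.5, 122.8]]
[ 0.0026 -0.0022  0.0487] [ 0.7  1.3  1.9 -1.1  3.  -0.9 -0.8 -0.1]
```

The images show the gripper about 40 mm higher than reported. The lack of contact at face depth agrees with that. I'll back off, go lower, then re-measure.

Scaled: -0.022 m is -0.44, -0.02 m is -0.4.

{"api": "tcp_steps", "payload": {
  "segments": [-0.4,0,0,0,-0.44,0,0,0,0,0,0.3,0,0,0,0.3,0,0,0,0.2,0,0,0,0,0,0,0,0,0]
}}

```text
t: 4.45
ee_pos: [0.3952, 0.0904, 0.1094]
eef_rot: [0.988, -0.157, -0.0, 0.0]
force: [1.2, 0.5, 0.8]
gripper_width: 0.0006
grip_force: 0.0
```

```bash
python3 - <<'E'
from h import *
import cv2
cv2.imwrite("pics/s3.png",cv2.convertScaleAbs(cv2.resize(cams.grab_frame("scene")[120:245,340:460,::-1],None,fx=4.6,fy=4.6,interpolation=cv2.INTER_CUBIC),alpha=1.8))
s=arm.observe(); t=s["ee_pos"]; M=R.from_quat(s["eef_rot"])
for dz in(0,.02,.04,.06): print(dz,((proj("scene",t+[0,0,dz]+M.apply([(.008,.0125,.017),(.008,-.0125,.017),(-.008,-.0125,.017)]))-[340,120])*4.6).round().tolist())
print(s["joint_pos"],t)
E
```

```text
0 [[246.0, 424.0], [280.0, 454.0], [305.0, 441.0]]
0.02 [[251.0, 395.0], [285.0, 425.0], [311.0, 412.0]]
0.04 [[256.0, 365.0], [291.0, 395.0], [317.0, 382.0]]
0.06 [[261.0, 334.0], [297.0, 365.0], [323.0, 351.0]]
[ 1.06097443e-02 -8.35595590e-02  2.01501244e+00  2.49279690e-05
  1.20941368e+00  1.89764143e+00] [0.39560206 0.09041069 0.10982831]
```

View pics/s3.png

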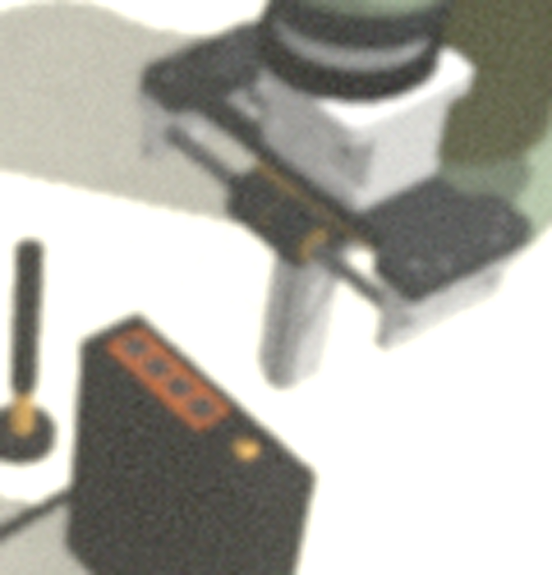

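Tip bottom is at crop (282,390), which matches dz≈+0.042, so the true tip height is about 0.135 m. I'll lower 8 mm more and advance until contact.

Scaled: 0.012 m is 0.24, 0.008 m is 0.16.

{"api": "tcp_steps", "payload": {
  "segments": [0,0,0.16,0,0.24,0,0,0,0.24,0,0,0,0.08,0,0,0,0.08,0,0,0,0.08,0,0,0,0.08,0,0,0]
}}

```text
t: 5.2
ee_pos: [0.4332, 0.0779, 0.1013]
eef_rot: [0.988, -0.157, -0.0, -0.0]
force: [-0.8, -0.1, 0.1]
gripper_width: 0.0005
grip_force: 0.3
```

```bash
python3 -c "
from h import *
to([.4539,.0727,.15])"
```

```text
t 5.2 tcp [0.4332 0.0779 0.1013] tool delta [ 0.0213 -0.0015 -0.0487] yaw -0.316 tilt [-0.001  0.    -1.   ] F [-0.76 -0.12  0.12] w 0.0005
```

{"api": "tcp_steps", "payload": {
  "segments": [0.08,0,0,0,0.08,0,0,0]
}}

```text
t: 5.4
ee_pos: [0.4409, 0.0754, 0.1014]
eef_rot: [0.988, -0.157, 0.0, 0.0]
force: [-0.1, 0.4, 1.0]
gripper_width: 0.0005
grip_force: 0.2
```

```bash
python3 -c "
from h import *
import cv2
to([.4539,.0727,.15])
cv2.imwrite('pics/s4.png',cv2.convertScaleAbs(cv2.resize(cams.grab_frame('scene')[140:280,330:450,::-1],None,fx=4,fy=4,interpolation=cv2.INTER_CUBIC),alpha=1.8))"
```

```text
t 5.4 tcp [0.4409 0.0754 0.1014] tool delta [ 0.0132 -0.0014 -0.0486] yaw -0.316 tilt [ 0.  0. -1.] F [-0.09  0.38  0.97] w 0.0005
```

View pics/s4.png

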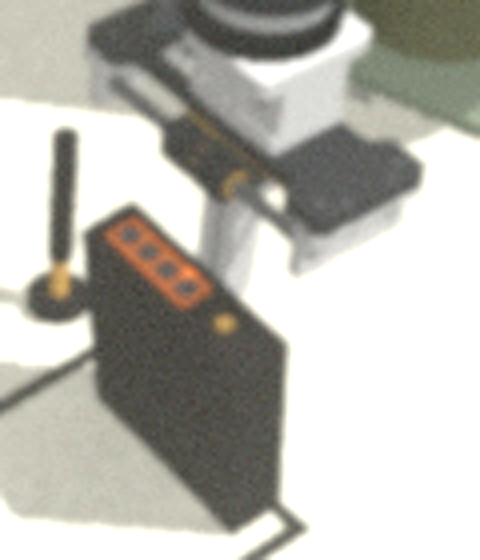

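The router's top has tilted: its corner moved from full pixel (408,224) to (402,227), about 14 mm. The foot stayed at (388,273), so it isn't sliding. I'll continue past balance.

Scaled: 0.004 m is 0.08, 0.003 m is 0.06.

{"api": "tcp_steps", "payload": {
  "segments": [0.08,0,0,0,0.08,0,0,0,0.08,0,0,0,0.08,0,0,0,0.08,0,0,0,0.08,0,0,0,0.06,0,0,0,0,0,0,0,0,0,0,0,0,0,0,0,0,0,0,0,0,0,0,0,0,0,0,0,0,0,0,0]
}}

```text
t: 6.85
ee_pos: [0.4663, 0.0671, 0.1014]
eef_rot: [0.988, -0.157, 0.0, -0.0]
force: [-0.7, -0.6, 0.8]
gripper_width: 0.0008
grip_force: 0.0
```

```bash
python3 -c "
from h import *
import cv2
to([.4539,.0727,.15])
cv2.imwrite('pics/s5.png',cv2.convertScaleAbs(cv2.resize(cams.grab_frame('scene')[160:330,270:430,::-1],None,fx=3.5,fy=3.5,interpolation=cv2.INTER_CUBIC),alpha=1.8))"
```

```text
t 6.85 tcp [0.4663 0.0671 0.1014] tool delta [-0.0136 -0.0014 -0.0486] yaw -0.316 tilt [ 0. -0. -1.] F [-0.7  -0.62  0.78] w 0.0008
```

View pics/s5.png

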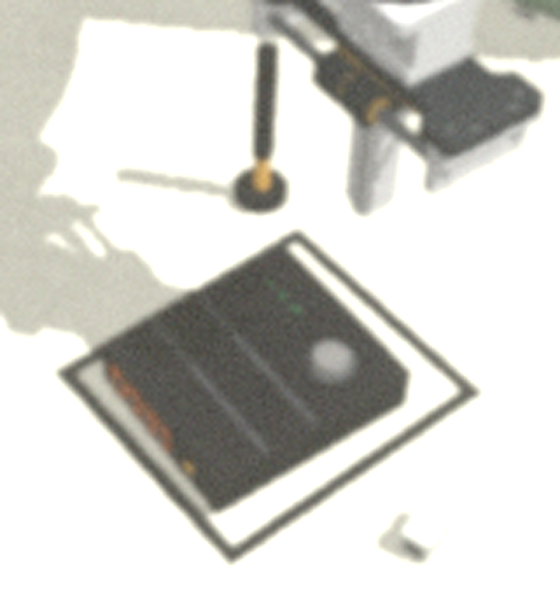

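It fell flat inside the outline, with the grey cap at crop (332,360).

```bash
python3 - <<'E'
from h import *
import cv2
c=ray("scene",(np.array([332,360])+.5)/3.5-.5+[270,160],.043)
print("cap",c,"expected",place([.4539,.0727,-.315],[(.056,.03,.043)]))
s=arm.observe(); t=s["ee_pos"]; M=R.from_quat(s["eef_rot"])
print("tip pred",((proj("scene",t+[0,0,.042]+M.apply([(.008,.0125,.017),(.008,-.0125,.017),(-.008,-.0125,.017)]))-[270,160])*3.5).round().tolist())
# flat-box corner check
q=[.4539,.0727,-.315]
print("lying top corners",((proj("scene",place(q,[(.018,.065,.036),(.018,-.065,.036),(.168,-.065,.036),(.168,.065,.036)]))-[270,160])*3.5).round().tolist())
to([*c[:2],.060])
E
```

```text
cap [0.52428275 0.084738   0.043     ] expected [[0.51643909 0.08387417 0.043     ]]
tip pred [[345.0, 194.0], [371.0, 218.0], [392.0, 207.0]]
lying top corners [[418.0, 366.0], [292.0, 241.0], [105.0, 340.0], [224.0, 480.0]]
t 6.9 tcp [0.4663 0.0671 0.1014] tool delta [ 0.0496 -0.0348  0.0414] yaw -0.316 tilt [ 0. -0. -1.] F [-0.26 -0.28 -0.38] w 0.0003
```

Scaled: 0.026 m is 0.52, 0.025 m is 0.5.

{"api": "tcp_steps", "payload": {
  "segments": [0.5,-0.35,0,0,0.52,-0.35,0,0,0,0,0.4,0,0,0,0.4,0,0,0,0.3,0,0,0,0,0,0,0,0,0]
}}

```text
t: 7.6
ee_pos: [0.5257, 0.0845, 0.0464]
eef_rot: [0.988, -0.157, -0.0, 0.0]
force: [-0.2, 0.4, 0.1]
gripper_width: 0.0002
grip_force: 0.0
```

```bash
python3 -c "
from h import *
import cv2
to([.5243,.0847,.018])
a=cams.grab_frame('scene')[180:310,290:390,::-1]; b=cams.grab_frame('top')[190:320,230:330,::-1]
cv2.imwrite('pics/s6.png',cv2.convertScaleAbs(np.hstack([cv2.resize(k,None,fx=4,fy=4,interpolation=cv2.INTER_CUBIC) for k in(a,b)]),alpha=1.6))"
```

```text
t 7.6 tcp [0.5257 0.0845 0.0464] tool delta [-0.0014  0.0002  0.0284] yaw -0.316 tilt [-0.  0. -1.] F [-0.19  0.42  0.09] w 0.0002
```

View pics/s6.png

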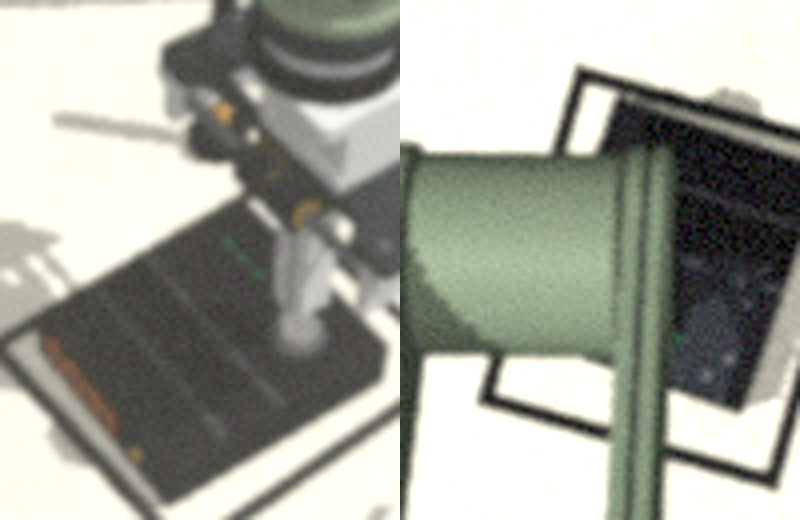

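The finger is directly above the cap (crop (300,335)) and the router lies inside the tape. I'll descend gently while watching force.

Scaled: 0.005 m is 0.1, 0.004 m is 0.08.

{"api": "tcp_steps", "payload": {
  "segments": [0,0,0.1,0,0,0,0.1,0,0,0,0.08,0,0,0,0,0]
}}

```text
t: 8.1
ee_pos: [0.5249, 0.0845, 0.0315]
eef_rot: [0.988, -0.157, -0.001, 0.0]
force: [-0.7, -0.2, -0.4]
gripper_width: 0.0002
grip_force: 0.0
```

{"api": "tcp_steps", "payload": {
  "segments": [0,0,0.06,0,0,0,0.04,0]
}}

```text
t: 8.3
ee_pos: [0.5258, 0.0845, 0.0272]
eef_rot: [0.988, -0.157, 0.0, -0.0]
force: [0.7, 0.3, 0.5]
gripper_width: 0.0004
grip_force: 0.0
```

{"api": "tcp_steps", "payload": {
  "segments": [0,0,0.04,0,0,0,0.04,0]
}}

```text
t: 8.5
ee_pos: [0.5257, 0.0845, 0.0232]
eef_rot: [0.988, -0.157, -0.0, 0.0]
force: [-0.4, -0.6, 0.1]
gripper_width: 0.0002
grip_force: 0.2
```

{"api": "tcp_steps", "payload": {
  "segments": [0,0,0.04,0,0,0,0,0]
}}

```text
t: 8.7
ee_pos: [0.5257, 0.0845, 0.0214]
eef_rot: [0.988, -0.157, -0.0, 0.0]
force: [-0.7, -0.0, 2.5]
gripper_width: 0.0007
grip_force: 1.1
```

Scaled: 0.001 m is 0.02.

{"api": "tcp_steps", "payload": {
  "segments": [0,0,0.02,0,0,0,0,0]
}}

```text
t: 8.9
ee_pos: [0.5258, 0.0845, 0.0205]
eef_rot: [0.988, -0.157, 0.0, -0.0]
force: [-1.1, 0.5, 2.8]
gripper_width: 0.0004
grip_force: 1.4
```

{"api": "tcp_steps", "payload": {
  "segments": [0,0,0.02,0,0,0,0,0]
}}

```text
t: 9.1
ee_pos: [0.5258, 0.0845, 0.0195]
eef_rot: [0.988, -0.157, 0.0, -0.0]
force: [-1.4, -0.1, 3.8]
gripper_width: 0.0004
grip_force: 1.8
```

Scaled: 0.001 m is 0.02.

{"api": "tcp_steps", "payload": {
  "segments": [0,0,0.02,0,0,0,0,0]
}}

```text
t: 9.3
ee_pos: [0.5258, 0.0845, 0.0191]
eef_rot: [0.988, -0.157, -0.0, 0.0]
force: [-2.0, -0.4, 6.7]
gripper_width: 0.0003
grip_force: 3.7
```

{"api": "tcp_steps", "payload": {
  "segments": [0,0,0.01,0,0,0,0,0]
}}

```text
t: 9.5
ee_pos: [0.5258, 0.0845, 0.019]
eef_rot: [0.988, -0.157, -0.0, 0.0]
force: [-3.6, -0.1, 10.6]
gripper_width: 0.0005
grip_force: 5.0
```

The force has climbed to 10.6 N and the tool has stopped moving, so the button is bottomed. I'll release straight up and back away.

Scaled: -0.04 m is -0.8, -0.03 m is -0.6.

{"api": "tcp_steps", "payload": {
  "segments": [0,0,-0.08,0,0,0,-0.2,0,0,0,-0.6,0,0,0,-0.8,0,0,0,-0.8,0,-0.8,0,0,0,-0.8,0,0,0,-0.8,0,0,0,0,0,0,0,0,0,0,0,0,0,0,0]
}}

```text
t: 10.6
ee_pos: [0.4131, 0.1216, 0.1425]
eef_rot: [0.988, -0.158, 0.001, -0.0]
force: [0.8, -0.2, 0.7]
gripper_width: 0.0004
grip_force: 0.0
```

```bash
python3 -c "
from h import *
import cv2
to([.5243,.0847,.018])
cv2.imwrite('pics/s7.png',cv2.convertScaleAbs(cv2.resize(cams.grab_frame('scene')[130:340,270:430,::-1],None,fx=2.8,fy=2.8,interpolation=cv2.INTER_CUBIC),alpha=1.8))"
```

```text
t 10.6 tcp [0.4131 0.1216 0.1425] tool delta [0.1169 0.0006 0.1247] yaw -0.316 tilt [ 0.002 -0.001 -1.   ] F [ 0.82 -0.2   0.74] w 0.0004
```

View pics/s7.png

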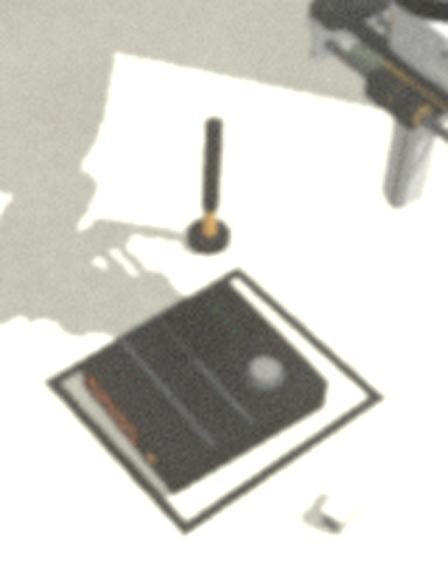

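The router lies flat within the tape with its button up at crop (266,372). The antenna and coupler are undisturbed and the arm is clear.

```bash
python3 -c "
from bench import arm
print(arm.hand_in())"
```

```text
the job is handed in; nothing more can be done
None
```

I tipped the router flat inside the taped outline on the first push, pressed its power button to the stop (10.6 N) and released it, then handed the job in with the arm clear; no verdict was returned, and the reported tool height read about 42 mm below what the cameras showed, so I worked from the images and the force reading.

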